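# Sweep the loose lids into the tray

## Task

Clear the three loose screw lids (white, red and green) off the table: gently sweep them with the fingertips along the surface through the open mouth of the blue tray until each lies flat and wholly inside, past the sloping lip. Do not pick up, lift or tip the lids, and leave the scoop, the bottles, the jar and the scale where they stand.

Things in the scene. Friction and masses are not known exactly. Their poses are not given: they have to be found in the camera images.
- tray: Blue tray fixed to the table, 140 (its x) by 188 mm (its y). Origin: footprint centre, table height. The side at its own -x is open: the lip rises from table height at x = -70 to the 3 mm thick floor at x = -50 mm. Side walls (inner faces y = +/-89 mm) run from x = -53 mm to the back wall (inner face x = 65 mm); wall tops 30 mm above the table.
- lid_white: White ribbed screw lid, a disc 38 mm across and 18 mm tall, about 25 g, lying flat on the table with its top side up. Origin: centre of its underside, z up.
- lid_red: Red lid, same size and origin as the white one.
- lid_green: Green lid, same size and origin as the white one.
- scoop: Orange dosing scoop lying loose near the robot, 131 mm long (its x; bowl at +x), bowl 55 mm wide and 24 mm tall, 20 g. Origin: middle, on the table. To be left alone.
- amber_left: Dark amber bottle at the back of the table, 45 mm across, 104 mm tall, the one farther left. Origin: centre of its underside. To be left alone.
- amber_right: Dark amber bottle like the other, beside it on the right. To be left alone.
- jar: Glass jar with a green cap, 60 mm across, 78 mm tall, at the right of the table. Origin: centre of its underside. To be left alone.
- flask: Aluminium bottle with a screw cap, 66 mm across, 158 mm tall, at the right of the table. Origin: centre of its underside. To be left alone.
- scale: Black pocket scale with a steel pan, 106 x 127 mm, 19 mm tall, left of the tray. Origin: centre of its underside. To be left alone.

How it is judged:
By the outcome, as a careful person would: the job done as asked, in the order asked, and still so for the second after the job is handed in, with the robot touching nothing.
It also fails if it takes over 67 s, if anything falls off the work surface, if the arm or the gripper's body presses on something with over 40 N, if the wrist force passes 120 N, or if a joint passes its speed limit or range.

## Robot

A 6-joint arm with a two-finger parallel gripper is mounted at the origin on the work surface; the furniture and walls round the work are solid. World frame = base frame: x ahead of the robot, y to its left, z up, the work surface at z = 0. Lengths are in m, angles in rad, forces in N, time in s.
With the tool pointing down it reaches from about 0.375 to 0.75 m from the base axis. Payload 9 kg.
Tool frame: the origin (TCP) lies on the centre line of the jaws, within the pads' length; the fingertips stand 17 mm ahead of it and the grasp point (between the pads) lies 2 mm behind it; z points along the fingers, y is the line along which they close (so a half turn about z gives the same grasp; the last joint's range is limited). The gripper opens to 85 mm and grips with 20 to 120 N. Pads are 22 mm wide; open, the fingers measure 114 mm over their backs; the gripper's body (76 mm by 85 mm) begins 54 mm behind the grasp point. The pads swing forward as they close: fully open they stand 13 mm farther back than shut.
Start: joints at [1.125, 0.104, 0.097, 1.564, 0, 1.353], TCP at [0.136, 0.585, 0.248] pointing down, gripper open.
Joint ranges: [-2.99, 2.99], [-0.84, 1.86], [-1.1, 1.16], [-1.84, 2.11], [-1.51, 1.56], [-3.14, 3.14]. Speed limits (rad/s): [2.22, 2.22, 2.57, 3.14, 3.14, 3.14].

## Interface

Orientations are given as a unit quaternion [w, x, y, z].
In Python, from cell import * gives the robot as it stands. Calls block until the motion is done:
- move_pose(position, orientation): joint-space move of the TCP to a pose.
- move_linear(position, ori=None, max_speed=0.15): straight line of the TCP; ori=None keeps the orientation; max_speed is the mean speed in m/s.
- set_joints(angles): joint-space move.
- gripper_to(opening): finger opening in m; the grip force is fixed at half the most; returns when the fingers have stopped.
- sleep(seconds).
- inverse_kinematics(position, orientation): joint angles nearest the present ones, or None.
- state(): the state.
- capture(name): name is "scene" or "side" or "wrist"; returns (picture, depth): 400x640x3 uint8, red, green, blue; 400x640 float32, m along the optical axis (not along the pixel's ray), 0 where there is no reading.
- camera_model(name): a dict with "fx", "fy", "cx", "cy" (pixels), "k1" (the pictures are not rectified: a ray, as slopes to the right and down, at radius r is drawn at 1 + k1 r^2 times it, then the intrinsics apply), "cam_to_world" (4x4, takes a point from camera to world coordinates); the wrist camera has in their place "tool_from_camera" (4x4, takes a point from camera to tool coordinates, whose origin is the TCP and whose axes are the flange's). Camera axes: x right, y down, z forward; pixel columns grow to the right and rows downward; lengths in m; the calibration is good to about 2 mm. A picture is of the moment at which its call begins: read the wrist's pose just before it. camera_model takes no time and is no camera call.
A pose or a line that the arm cannot do raises MotionError and nothing moves.
- close_job(): hands the job in; it is judged then, once.
The state is a dict: "time": time; "joint_positions": joint angles; "qd": joint speeds; "joint_efforts": joint torques, N m; "tcp_pos": TCP position; "orientation": TCP orientation; "contact_force": force on the tool from outside, world axes, zero at the start; "torque": the same for the moment, N m; "opening": finger opening in m; "grip_force": force on a finger pad.
Only numpy, scipy, OpenCV 4.12 (cv2) and the standard library are available. Lean on these libraries where they do the work, as an engineer would, in place of code of your own. Each camera call takes 0.05 s, during which the arm holds its last target. There are 200 camera calls.

## Working session

There is one attempt and no reset: what is moved stays moved. The work goes in short steps, each a Python script; the robot and the scene stay as the last script left them, time stands still between calls to the robot, and variables do not carry over. Pictures are saved under pics/ and viewed, at most 10 in all, crops included, and the job is handed in when it is done.

```bash
mkdir -p pics; ls
python3 - <<'E'
from cell import *
import cv2,json
for n in("scene","side"):
    p,d=capture(n); cv2.imwrite(f"pics/{n}0.png",p[:,:,::-1]); 
    import numpy as np; np.savez(f"{n}0.npz",p=p,d=d)
    print(n,camera_model(n))
print(camera_model("wrist")); print(state())
E
```

```text
pics
scene {'fx': 413.8208950773326, 'fy': 413.8208950773326, 'cx': 319.70952029625454, 'cy': 198.6385803305734, 'k1': -0.03373458577205104, 'cam_to_world': array([[ 8.24953558e-01, -3.28938096e-01,  4.59620883e-01,
        -9.08050415e-05],
       [-5.65077496e-01, -4.96971988e-01,  6.58563791e-01,
        -8.82938737e-01],
       [ 1.17919840e-02, -8.03005960e-01, -5.95854325e-01,
         8.29537946e-01],
       [ 0.00000000e+00,  0.00000000e+00,  0.00000000e+00,
         1.00000000e+00]])}
side {'fx': 462.9408741207462, 'fy': 462.9408741207462, 'cx': 330.0606513943504, 'cy': 199.01758980442966, 'k1': -0.057925310895918104, 'cam_to_world': array([[ 0.84458768, -0.21515565,  0.49028533, -0.16216878],
       [-0.53529115, -0.31943998,  0.78193445, -1.19434561],
       [-0.01162088, -0.9228576 , -0.38496598,  0.64907786],
       [ 0.        ,  0.        ,  0.        ,  1.        ]])}
{'fx': 288.8857327129286, 'fy': 288.8857327129286, 'cx': 317.6398867625341, 'cy': 200.85794253376446, 'k1': -0.052611926787215234, 'tool_from_camera': array([[-2.96539393e-04, -9.54458562e-01, -2.9834336
[... 291 characters left out ...]
'time': 0.1, 'joint_positions': array([1.12529351e+00, 1.04628460e-01, 9.65496190e-02, 1.56390633e+00,
       1.43087673e-05, 1.35308452e+00]), 'qd': array([-0.00042785, -0.00101531,  0.00022072, -0.00154182,  0.00197034,
       -0.00025415]), 'joint_efforts': array([ 6.94805771e-03, -5.58206999e+01,  5.04719496e+01,  1.32777920e-02,
       -2.41015650e-04,  2.37614165e-05]), 'tcp_pos': array([0.13536619, 0.58424444, 0.24760801]), 'orientation': array([-2.00286672e-04,  1.13649404e-01,  9.93520739e-01, -5.59709247e-04]), 'contact_force': array([ 0.03903267,  0.25939065, -0.63569186]), 'torque': array([ 0.02920741, -0.01947362, -0.02263566]), 'grip_force': 0.0, 'opening': 0.08540031946050461}
```

View pics/scene0.png

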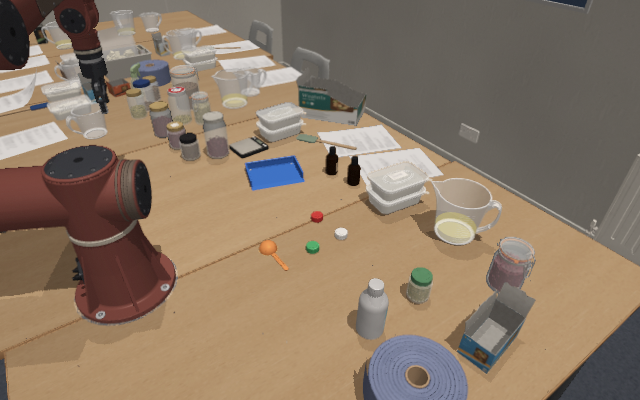

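View pics/side0.png

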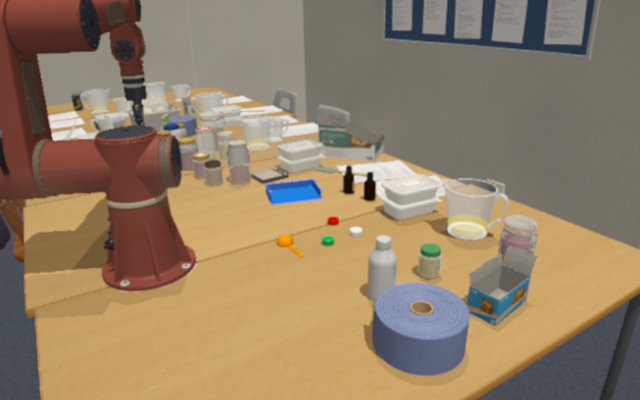

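In the scene view the tray is at (274,172), the red lid at (317,216), the white at (341,234), the green at (313,247) and the scoop at (270,252). In the side view the lids are at (333,220), (356,231) and (328,240).

```bash
cat > h.py <<'E'
import numpy as np, cv2
from cell import *
def ray(cm,uv,T):
    x=(np.atleast_2d(uv)-[cm["cx"],cm["cy"]])/[cm["fx"],cm["fy"]]; s=x.copy()
    for _ in range(8): s=x/(1+cm["k1"]*(s**2).sum(1,keepdims=True))
    return np.c_[s,np.ones(len(s))]@T[:3,:3].T, T[:3,3]
def plane(cm,uv,z,T=None):
    r,o=ray(cm,uv,cm["cam_to_world"] if T is None else T)
    return o+r*((np.broadcast_to(z,len(r))-o[2])/r[:,2])[:,None]
def masks(p):
    h=cv2.cvtColor(p,cv2.COLOR_RGB2HSV).astype(int); H,S,V=h[...,0],h[...,1],h[...,2]
    return dict(red=((H<5)|(H>174))&(S>170)&(V>110),green=(H>50)&(H<85)&(S>110)&(V>60),white=(S<45)&(V>150),
      blue=(H>104)&(H<120)&(S>170)&(V>70),orange=(H>6)&(H<16)&(S>190)&(V>180))
def blobs(m,amin=20):
    n,l,s,c=cv2.connectedComponentsWithStats(m.astype(np.uint8)); return [(s[i],c[i],l==i) for i in range(1,n) if s[i][4]>=amin]
E
python3 - <<'E'
from h import *
guess=dict(scene=dict(red=(317,216),white=(341,234),green=(313,247),blue=(274,172),orange=(268,248)),side=dict(red=(333,220),white=(356,231),green=(328,240),blue=(293,190),orange=(287,243)))
for n in("scene","side"):
    z=np.load(n+"0.npz");p,d=z["p"],z["d"];cm=camera_model(n);M=masks(p)
    for k,g in guess[n].items():
        b=min(blobs(M[k]),key=lambda b:np.hypot(*(b[1]-g)))
        print(n,k,b[0],b[1].round(1),plane(cm,b[1],0.010)[0].round(4))
        if k in("blue","orange"):
            v,u=np.nonzero(b[2]); r,o=ray(cm,np.c_[u,v],cm["cam_to_world"]); P=o+r*d[v,u][:,None]; ok=(d[v,u]>0)
            P=P[ok]; print("  z pct",np.percentile(P[:,2],[1,10,50,90,99]).round(3))
            Q=P[(P[:,2]<0.045)]
            print("  rect",cv2.minAreaRect(Q[:,:2].astype(np.float32)), "floor rect",cv2.minAreaRect(Q[Q[:,2]<.008][:,:2].astype(np.float32)))
            if k=="blue":
                hull=cv2.convexHull(np.c_[u,v].astype(np.int32)); a=cv2.approxPolyDP(hull,2.5,True)[:,0]; 
                for q in a: print("  ",q,plane(cm,q,0.)[0,:2].round(3),plane(cm,q,0.03)[0,:2].round(3),d[q[1],q[0]])
    c=p[140:270,230:380] if n=="scene" else p[160:270,250:400]
    cv2.imwrite(f"pics/{n}1.png",cv2.resize(c[...,::-1],None,fx=4,fy=4,interpolation=cv2.INTER_CUBIC))
E
```

```text
scene red [312 212  11  10  93] [317.2 216.4] [ 0.5724 -0.0501  0.01  ]
scene white [335 228  13  12 105] [341.  232.5] [ 0.5891 -0.1528  0.01  ]
scene green [307 242  12  11 116] [312.4 247. ] [ 0.4827 -0.1579  0.01  ]
scene blue [ 246  157   58   31 1196] [273.8 171.6] [0.586  0.2514 0.01  ]
  z pct [0.003 0.005 0.008 0.022 0.034]
  rect ((0.5807604789733887, 0.24215655028820038), (0.1445748507976532, 0.18823328614234924), 70.75331115722656) floor rect ((0.5826310515403748, 0.24059715867042542), (0.1437230408191681, 0.18147006630897522), 71.78422546386719)
   [303 180] [0.653 0.159] [0.63  0.122] 1.4724122
   [252 187] [0.481 0.221] [0.464 0.181] 1.4325665
   [246 164] [0.531 0.369] [0.512 0.324] 1.5022132
   [294 157] [0.71  0.313] [0.684 0.27 ] 1.5386518Traceback (most recent call last):
  File "<stdin>", line 6, in <module>
ValueError: min() iterable argument is empty
```

```bash
cat >> h.py <<'E'
from scipy.spatial.transform import Rotation as Rn
def wristT():
    s=state(); q=s["orientation"]; T=np.eye(4); T[:3,:3]=Rn.from_quat([q[1],q[2],q[3],q[0]]).as_matrix(); T[:3,3]=s["tcp_pos"]
    return T@camera_model("wrist")["tool_from_camera"]
E
python3 - <<'E'
from h import *
move_pose([0.5,0.03,0.32],[0,0,1,0]); sleep(.3)
T=wristT(); p,d=capture("wrist"); np.savez("w0.npz",p=p,d=d,T=T); cv2.imwrite("pics/w0.png",p[...,::-1])
cm=camera_model("wrist"); M=masks(p)
for k in("red","green","white","blue","orange"):
    for b in blobs(M[k],150):
        print(k,b[0],b[1].round(1),plane(cm,b[1],0.014,T)[0].round(4))
        if k in("blue",):
            v,u=np.nonzero(b[2]); a=cv2.approxPolyDP(cv2.convexHull(np.c_[u,v].astype(np.int32)),4,True)[:,0]
            for q in a: print("  ",q,plane(cm,q,0.,T)[0,:2].round(3),plane(cm,q,0.03,T)[0,:2].round(3))
print(state()["time"])
E
```

```text
red [255 194  24  24 438] [266.5 205.7] [ 0.5667 -0.0513  0.014 ]
green [180 138  28  25 554] [193.4 149.9] [ 0.4785 -0.1574  0.014 ]
green [  0 229  18  29 393] [  7.2 245.1] [ 0.6418 -0.5247  0.014 ]
white [ 550  182   63   57 2778] [580.2 209.6] [0.5735 0.4653 0.014 ]
white [189 204  25  23 410] [200.9 215.2] [ 0.583  -0.1583  0.014 ]
white [ 552  269   81   69 1146] [583.8 290.4] [0.7315 0.5206 0.014 ]
white [ 574  287   66   92 4638] [610.  332.2] [0.8331 0.6137 0.014 ]
white [220 314  51  42 924] [248.7 332.2] [ 0.8146 -0.0986  0.014 ]
white [295 328  19  17 244] [304.9 336.3] [0.823  0.0057 0.014 ]
white [ 451  360   44   40 1107] [473.4 381.4] [0.9447 0.3476 0.014 ]
blue [  387   143   131   133 10244] [450.6 207.8] [0.5701 0.2417 0.014 ]
   [517 171] [0.513 0.35 ] [0.507 0.328]
   [466 275] [0.702 0.295] [0.683 0.277]
   [402 259] [0.669 0.176] [0.652 0.166]
   [387 247] [0.646 0.148] [0.631 0.14 ]
   [428 143] [0.47  0.199] [0.467 0.188]
orange [ 168   57   84   35 1307] [221.5  75.1] [ 0.3743 -0.1053  0.014 ]
2.825
```

View pics/w0.png

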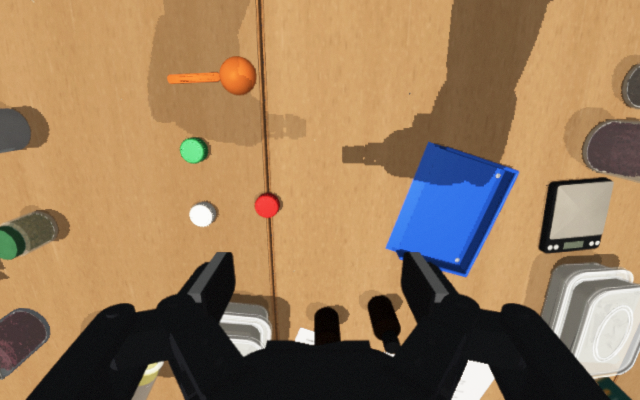

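The wrist view shows red at (266,206), white at (201,215) and green at (193,150). The tray mouth runs from (387,247) to (428,143), with its open side toward the lids. The scoop at (221,75) is clear of all paths. I'll push red first, since it blocks white.

```bash
cat >> h.py <<'E'
C=np.array([.5775,.2385]); a=np.deg2rad(73.9); ex=np.array([np.cos(a),np.sin(a)]); ey=np.array([-ex[1],ex[0]])
tray=lambda x,y: C+x*ex+y*ey
totray=lambda p: np.array([(np.asarray(p)[:2]-C)@ex,(np.asarray(p)[:2]-C)@ey])
def quat(u,s):
    x=np.array([s*u[0],s*u[1],0]); z=np.array([0,0,-1.]); q=Rn.from_matrix(np.c_[x,np.cross(z,x),z]).as_quat(); return [q[3],*q[:3]]
def best(u,pts):
    c=[]
    for s in(1,-1):
        js=[inverse_kinematics(list(p),quat(u,s)) for p in pts]
        if all(j is not None for j in js): c.append((max(abs(j[5]) for j in js),s))
    print("ik",c); return quat(u,min(c)[1])
def push(lid,tgt,zt,probe=False,v=.07):
    lid,tgt=np.array(lid),np.array(tgt); u=(tgt-lid)/np.linalg.norm(tgt-lid)
    A=lid-.048*u; B=tgt-.026*u
    q=best(u,[[*A,.12],[*A,zt],[*B,zt],[*B,.12]])
    move_pose([*A,.12],q); gripper_to(.025)
    if probe:
        move_linear([*A,.026]); f0=state()["contact_force"][2]; z=.026
        while z>.009:
            z-=.0015; move_linear([*A,z],max_speed=.02); f=state()["contact_force"][2]-f0
            if f>2: break
        zt=z+.0065; print("touch z",z,"f",f,"actual",state()["tcp_pos"][2],state()["opening"])
    move_linear([*A,zt])
    move_linear([*B,zt],max_speed=v); print("end",state()["tcp_pos"],state()["contact_force"].round(1))
    move_linear([*(B-.02*u),zt],max_speed=.1); move_linear([*(B-.025*u),.1],max_speed=.2)
    return zt
def look(name,pos=(.5,.03,.32)):
    move_pose(list(pos),[0,0,1,0]); sleep(.2); T=wristT(); p,d=capture("wrist"); cv2.imwrite(f"pics/{name}.png",p[...,::-1]); cm=camera_model("wrist"); M=masks(p)
    for k in("red","green","white"):
        for b in blobs(M[k],150):
            P=plane(cm,b[1],0.014,T)[0]
            if P[1]<.35 and P[1]>-.3 and P[0]<.75: print(k,b[0],P[:2].round(4),"tray",totray(P).round(4))
    print("t",state()["time"])
E
python3 - <<'E'
from h import *
zt=push([.5677,-.0513],tray(.03,-.05),.022,probe=True); print(zt); look("w1")
E
```

```text
ik [(np.float64(1.9376008452914508), 1), (np.float64(1.7623735689835147), -1)]
touch z 0.015499999999999991 f 14.548936494668048 actual 0.016918318449393937 0.02490328565399331
end [0.62833397 0.22798502 0.02199522] [-0.1 -0.9 -0. ]
0.021999999999999992
red [440 235  23  21 364] [0.6346 0.2526] tray [ 0.0294 -0.0509]
green [180 138  27  26 557] [ 0.4786 -0.1574] tray [-0.4078 -0.0148]
white [189 204  24  23 416] [ 0.5827 -0.1585] tray [-0.3799 -0.1151]
t 14.825
```

Run:
```python
from h import *
push([.5837,-.1583],tray(-.003,.004),.022); push([.4795,-.1572],tray(-.003,.053),.022); look("w2")
```

```text
ik [(np.float64(1.6816681155580255), 1), (np.float64(2.1477873802997753), -1)]
end [0.57353063 0.21070485 0.02200552] [-0.  -1.2 -0.1]
ik [(np.float64(1.859566982691958), 1), (np.float64(2.1193819963059815), -1)]
end [0.52280908 0.22444617 0.02198985] [ 0.5 -1.   0.5]
red [440 235  23  20 358] [0.6347 0.2523] tray [ 0.0292 -0.0511]
green [446 169  26  24 490] [0.5252 0.2486] tray [-0.0049  0.0531]
white [435 200  25  22 423] [0.5742 0.2362] tray [-0.0031  0.0025]
t 35.8
```

View pics/w2.png

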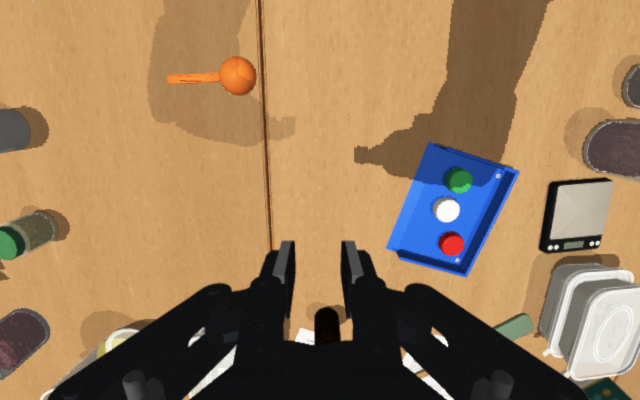

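All three lids lie flat inside the tray: red (452,243), white (447,210), green (459,180). The scoop and scale haven't moved. The gripper hides one amber bottle, so I'll check the bottles in the scene camera before handing in.

Run:
```python
from h import *
p,_=capture("scene"); p0=np.load("scene0.npz")["p"]
D=(np.abs(p.astype(int)-p0).sum(2)>90)
amb=D[145:190,322:364].sum(); print("amber diff px",amb,"jar/flask",D[260:340,355:440].sum())
if amb<60: close_job(); print("closed")
else: cv2.imwrite("pics/s2.png",p[...,::-1])
```

```text
amber diff px 0 jar/flask 4
the job is handed in; nothing more can be done
closed
```

The red, white and green lids were swept into the blue tray and lie flat inside, well past the lip; nothing else appears to have moved, and the job was handed in at about 36 s.

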